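Clear the mug onto its hook and set the centre punch on the scribed mark

ROBOT

A 6-joint arm with a two-finger parallel gripper is mounted at the origin on the work surface. World frame = base frame: x ahead of the robot, y to its left, z up, the work surface at z = 0. Lengths are in m, angles in rad, forces in N, time in s.
With the tool pointing down it reaches from about 0.3 to 0.825 m from the base axis. Payload 5.4 kg.
Tool frame: the origin (TCP) lies at the very end of the fingers, on their centre line; the grasp point (between the pads) lies 19 mm behind it; z points along the fingers, y is the line along which they close (so a half turn about z gives the same grasp; the last joint's range is limited). The gripper opens to 92 mm and grips with 3 to 60 N. Pads are 20 mm wide; open, the fingers measure 128 mm over their backs; the gripper's body (75 mm by 189 mm) begins 69 mm behind the grasp point.
Start: joints at [1.076, 0.158, 1.597, -0, 1.386, -0.21], TCP at [0.162, 0.552, 0.185] pointing down, gripper open.
Joint ranges: [-2.91, 2.91], [-0.94, 2.29], [0.18, 2.7], [-1.29, 4.43], [0.17, 2.64], [-3, 3]. Speed limits (rad/s): [2.57, 2.57, 3.14, 3.14, 3.14, 3.14].

INTERFACE

Orientations are given as a rotation vector (axis times angle).
In Python, from workcell import bot gives the robot as it stands. Calls block until the motion is done:
- bot.goto(position, orientation): joint-space move of the TCP to a pose.
- bot.line_to(position, rot=None, max_speed=0.15): straight line of the TCP; rot=None keeps the orientation; max_speed is the mean speed in m/s.
- bot.set_joints(angles): joint-space move.
- bot.set_gripper(opening, newtons=None): opening from 0.0 (shut) to 1.0 (fully open); newtons is the grip in N (None keeps the last); returns when the fingers have stopped.
- bot.hold(seconds).
- bot.inverse_kinematics(position, orientation): joint angles nearest the present ones, or None.
- bot.read_camera(name): name is "scene" or "top"; returns a dict with "pixels" (420x560x3 uint8, blue, green, red), "fx", "fy", "cx", "cy" (pixels), "R" (3x3) and "t" (3): a world point X has camera coordinates R X + t. Camera axes: x right, y down, z forward; pixel columns grow to the right and rows downward; lengths in m; the calibration is good to about 2 mm. A picture is of the moment at which its call begins. There is no depth.
A pose or a line that the arm cannot do raises bot.MotionError and nothing moves.
- bot.job_done(): hands the job in; it is judged then, once.
Readings, each from a call of its own:
- bot.current_clock(): time.
- bot.current_joints(): joint angles.
- bot.current_joint_vel(): joint speeds.
- bot.current_effort(): joint torques, N m.
- bot.current_ee_pos(): TCP position.
- bot.current_tool_rot(): TCP orientation.
- bot.current_contact_force(): force on the tool from outside, world axes, zero at the start.
- bot.current_ft_torque(): the same for the moment, N m.
- bot.current_opening(): opening from 0.0 (shut) to 1.0 (fully open).
- bot.current_grip_force(): force on a finger pad.
Only numpy, scipy, OpenCV 4.12 (cv2) and the standard library are available. Lean on these libraries where they do the work, as an engineer would, in place of code of your own. Each camera call takes 0.05 s, during which the arm holds its last target. There are 200 camera calls.

TASK

The mug is standing on the spot of the steel plate that is to be centre-punched: hang it by its handle on the hook. Then take the spring-loaded centre punch from the wooden rack and set its point inside the small scribed circle on the plate, upright, pressing gently so that its spring tip is pushed in about half way; never push the tip fully home, which would fire it. Finish while holding the punch there, still gripped and pressed, and leave the other things alone.

Things in the scene. Friction and masses are not known exactly. Their poses are not given: they have to be found in the camera images.
- mug_mid (a point): Plain metal mug, outer diameter 60, height 80, wall 3 mm, about 160 g, loose, at first upright on the plate over the mark. This point is on its axis, 40 mm above its underside. Own z up the axis, own y towards the handle, a loop of 8 mm round bar in the mug's y-z plane; its level top bar has its underside 66 mm above the mug's underside.
- mug_loop (a point): Centre of the opening of the mug's handle: 47 mm from the mug's axis along the mug's y, 45 mm above its underside. The clear opening is 34 mm wide (along y, from wall to outer bar) and 42 mm high; one looks through it along the mug's x.
- mug: The mug as a whole; origin at the centre of its underside, axes as for mug_mid.
- hook: Fixed dark steel stand: foot 100 x 100 x 14 mm, post 16 mm thick, 185 mm high, left or right of the robot (rack opposite). Origin on the post's axis at the bench, z up. One hook of 8 mm round bar points along own -x (towards the robot, within 0.4 rad): bar centre 170 mm above the bench, straight to 80 mm out, then curving up to a round end 100 mm out and 192 mm high.
- hook_seat (a point): Where the handle should hang: on top of the hook's bar, 50 mm out from the post's axis, 174 mm above the bench. Axes as the hook stand's.
- plate: Fixed work: steel plate 110 x 170 x 8 mm (own x, y, z) screwed on a steel bench block; its top is 38 mm above the bench. Origin at the centre of its underside, on the bench. Four small screw heads 4 mm high stand at its corners. A dark 18 mm disc (an old hole) lies at own y = -55 mm and is not the mark.
- mark (a point): The spot to be punched: scribed cross with a scribed circle of 14 mm diameter on the plate's top face, 25 mm from the plate's centre along its own y (38 mm above the bench). At first hidden under the mug.
- rack: Fixed wooden rack block 70 x 150 x 66 mm (own x, y, z) with two 18 mm through holes at own y = -40 mm and +40 mm; origin at the centre of its underside. The punch stands in one hole, a shorter plain drift in the other, each hanging by its collar on the block's top.
- punch_mid (a point): Spring-loaded centre punch, loose, 135 mm long, about 135 g, upright in the rack: brass upper barrel 16 mm thick (66 to 135 mm above its point), steel collar 26 mm wide (60 to 66 mm), 14 mm lower barrel, steel spring tip. This point is on the axis, 100 mm above the point when the tip is out: grip it here. Own z along the axis, away from the point.
- punch: The centre punch as a whole; origin on its axis at the place of the point when the tip is fully out, axes as for punch_mid.
- punch_point (a point): The very point of the punch's spring tip (it moves with the tip; 3 mm blunt end). In the rack it is 6 mm above the bench and touches nothing.
- punch_tip (a joint): How far the spring tip is pushed into the punch, m: 0 fully out, 0.014 fully home. The spring gives about 1.5 N at first and 8.5 N fully home (0.5 N per mm).
- drift: Bystander: dark steel drift, 86 mm long, upper shank only 12 mm thick and 30 mm long over the same sort of collar; stands in the rack's other hole. Origin on its axis, 10 mm below its lower end. Leave it alone.
- hammer: Bystander: hammer lying on the bench.
- jar: Bystander: jar 60 mm wide, 74 mm high, on the bench.
- oilcan: Bystander: oil can 68 mm wide with a pointed spout, 115 mm high, on the bench.
There are look-alikes about, which are no part of the job. What is shaped like the mug but blue is not meant. What is shaped like the punch but purple is not meant.

How it is judged:
On the way, in this order (a step that is already met when the one before it is completed fails the run):
1. the mug hangs by its handle on the hook, let go (contact force between mug and hook above 0.4 N and distance between mug_loop and hook_seat below 0.05 m and height (world z) of mug_loop below 0.174 m and contact force between mug and the arm below 0.05 N and contact force between mug and the fingers below 0.05 N and angle between mug_mid's own z axis and vertical below 2.2 rad), for 0.3 s.
2. the punch is lifted out of the rack (height (world z) of punch_point above 0.034 m and contact force between punch and the fingers above 1 N), for 0.1 s.
At the end, for the whole second after the job is handed in: The gripped punch stands still and upright (within 8 degrees), its point on the plate within 7 mm of the circle's centre, its tip pushed in 3 to 11 mm of 14 with 1.5 to 12 N on the plate; the mug hangs by its handle on the hook, untouched and not upside down (all of step 1 and horizontal distance between punch_point and mark below 0.007 m and height (world z) of punch_point below 0.042 m and angle between punch_mid's own z axis and vertical below 0.14 rad and value of joint punch_tip between 0.003 and 0.011 m and contact force between punch and plate between 1.5 and 12 N and contact force between punch and the fingers above 1 N and linear speed of punch below 0.02 m/s); the arm keeps its last pose, push and grip.
It fails at once if the punch's tip was pushed home and fired (value of joint punch_tip above 0.0135 m).
It fails at once if a bystander was disturbed (distance of any of drift, hammer, jar, oilcan from where it was at the start of the episode above 0.03 m).
It also fails if it takes over 54 s, if anything falls off the work surface, if the arm or the gripper's body presses on something with over 40 N, if the wrist force passes 120 N, or if a joint passes its speed limit or range.

## Working session

There is one attempt and no reset: what is moved stays moved. The work goes in short steps, each a Python script; the robot and the scene stay as the last script left them, time stands still between calls to the robot, and variables do not carry over. Pictures are saved under pics/ and viewed, at most 10 in all, crops included, and the job is handed in when it is done.

```bash
mkdir -p pics; ls; python3 - <<'E'
from workcell import bot
import cv2,numpy as np
for n in("scene","top"):
    c=bot.read_camera(n); cv2.imwrite(f"pics/{n}0.png",c["pixels"])
    print(n,c["fx"],c["fy"],c["cx"],c["cy"],np.round(c["R"],4).tolist(),np.round(c["t"],4).tolist())
print(bot.current_tool_rot(),bot.current_clock())
E
```

```text
pics
scene 537.8058728244131 537.8058728244131 278.84818184219836 207.9236981657774 [[-0.7756, 0.6313, 0.0017], [0.4613, 0.5686, -0.6811], [-0.4309, -0.5274, -0.7322]] [0.4599, -0.1725, 1.5105]
top 430.71324128651906 430.71324128651906 282.97902788230357 214.30262735879526 [[-0.0261, -0.9995, 0.0159], [-0.9919, 0.0239, -0.125], [0.1245, -0.019, -0.992]] [0.0033, 0.5777, 1.1389]
[-4.45796215e-01 -3.10923187e+00  2.40461597e-03] 0.1
```

View pics/scene0.png

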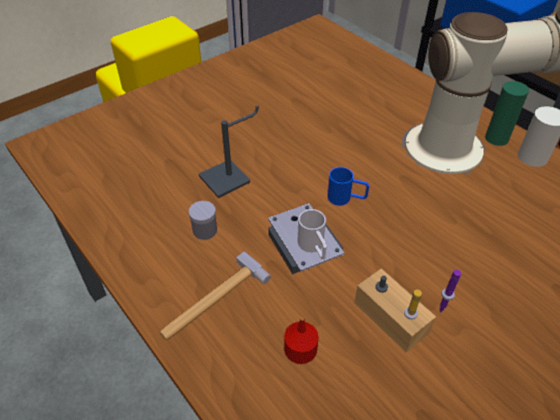

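View pics/top0.png

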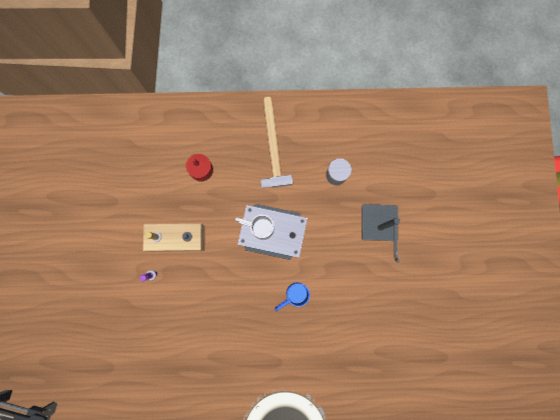

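The views show these look-alikes, with scene pixels:
- **Mug:** grey at (312,228) on the plate, blue at (341,187). I choose the grey one.
- **Punch:** brass in the rack at (414,303), purple at (450,290), dark drift at (382,284). I choose the brass one.

In the top view, the mug is at (262,227) with its handle towards (238,220). The hook post top is near (397,221) and the bar end near (397,260). The rack holes are at (155,237) and (187,237).

```bash
cat > h.py <<'E'
from workcell import bot
import cv2,numpy as np
from scipy.spatial.transform import Rotation as Ro
def ray(c,p):
    R=np.array(c["R"]);t=np.array(c["t"])
    return -R.T@t, R.T@np.array([(p[0]-c["cx"])/c["fx"],(p[1]-c["cy"])/c["fy"],1.])
def on(c,p,z):
    o,d=ray(c,p); return o+d*(z-o[2])/d[2]
def px(c,X):
    q=np.array(c["R"])@np.array(X)+c["t"]; return np.array([c["fx"]*q[0]/q[2]+c["cx"],c["fy"]*q[1]/q[2]+c["cy"]])
def tri(c1,p1,c2,p2):
    o1,d1=ray(c1,p1);o2,d2=ray(c2,p2)
    s=np.linalg.lstsq(np.c_[d1,-d2],o2-o1,rcond=None)[0]
    a,b=o1+s[0]*d1,o2+s[1]*d2
    return (a+b)/2,np.linalg.norm(a-b)
def rot(yaw):  # tool down, tool y (closing line) at world angle yaw
    y=np.array([np.cos(yaw),np.sin(yaw),0]);z=np.array([0,0,-1.])
    return Ro.from_matrix(np.c_[np.cross(y,z),y,z]).as_rotvec()
E
python3 - <<'E'
from h import *
T=cv2.imread("pics/top0.png");S=cv2.imread("pics/scene0.png")
def crop(I,x,y,w,h,k): return cv2.resize(I[y:y+h,x:x+w],(w*k,h*k),interpolation=cv2.INTER_CUBIC)
a=np.hstack([crop(T,230,195,80,60,5),crop(T,355,195,50,60,5),np.zeros((300,150,3),np.uint8)])
b=np.hstack([crop(T,135,215,80,60,5),crop(S,355,260,80,60,5)])
cv2.imwrite("pics/c1.png",np.vstack([a,b]))
a=np.hstack([crop(S,265,190,80,75,5),crop(S,195,95,70,75,5)])
cv2.imwrite("pics/c2.png",a)
E
```

```text
(no output)
```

View pics/c1.png

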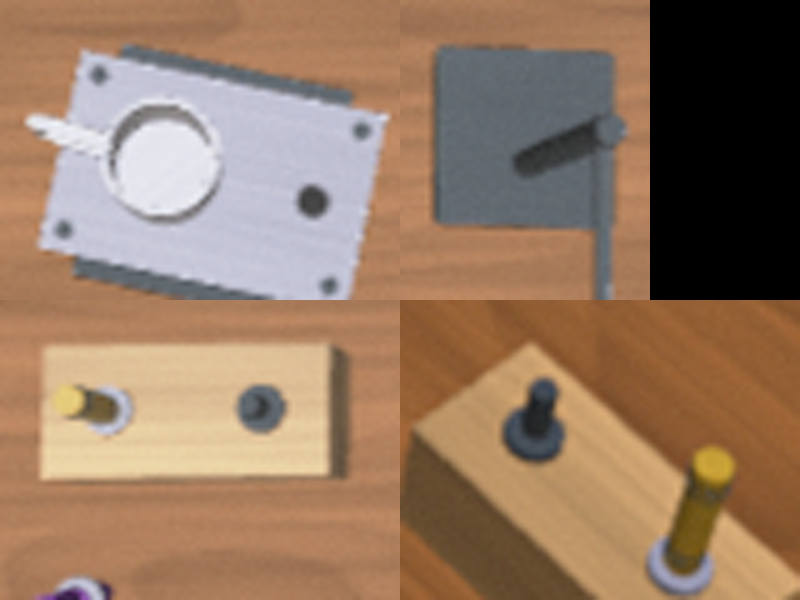

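View pics/c2.png

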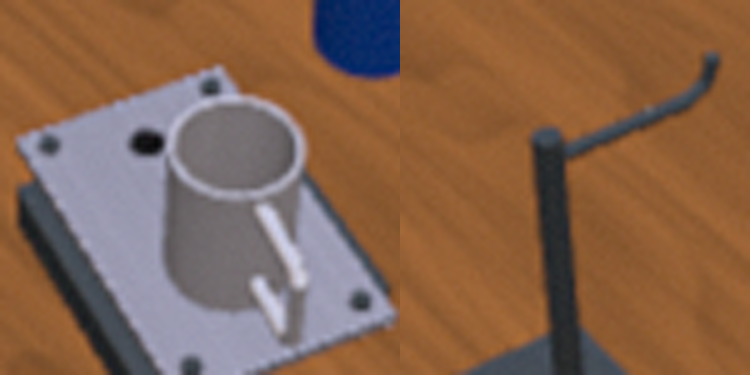

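c1 and c2 confirm the choice: grey mug with its rim centre at top pixel (262.6,226.8) and handle end at (236.6,219.4), and the old hole at (292.6,235). The brass punch's end is at (149,235.4), with the drift beside it. The hook post top is at (397,221) top / (224.6,122.2) scene, and its tip is at (257.2,107) scene.

```bash
python3 - <<'E'
from h import *
S=bot.read_camera("scene");T=bot.read_camera("top");np.set_printoptions(precision=4,suppress=True)
t=lambda x,y,x0,y0:(x0+x/5,y0+y/5)
m=on(T,t(163,159,230,195),.118);h=on(T,t(33,122,230,195),.108)
print("mug",m,"handle",h-m,np.arctan2(*(h-m)[[1,0]]),"scene rim",on(S,t(236,148,265,190),.118))
sc=[on(T,t(x,y,230,195),.042) for x,y in((98,75),(362,131),(64,230),(329,286))]
ctr=np.mean(sc,0);d=on(T,t(313,201,230,195),.038);u=((sc[0]+sc[2])-(sc[1]+sc[3]))/2;u/=np.linalg.norm(u)
print("plate",ctr,"axis",u,"mark",ctr+.025*u,d+.08*u,"ang",np.arctan2(u[1],u[0]))
sd=on(S,t(147,142,265,190),.038);print("disc scene",sd,"top",d)
print("post",on(T,(397,221),.185),on(S,(224.6,122.2),.185),tri(S,(224.6,122.2),T,(397,221)))
print("tip",on(T,(397,259),.19),on(S,(257.2,107),.19))
print("punch",on(T,(149,235.4),.141),on(S,(417.6,292.4),.141),on(T,(156.4,237),.072),on(S,t(281,266,355,260),.072))
print("drift collar",on(T,t(261,108,135,215),.072),on(S,t(134,138,355,260),.072))
for p in((44,45),(330,45),(330,178),(42,178)): print("rack",on(T,t(*p,135,215),.066))
E
```

```text
mug [0.5367 0.0427 0.118 ] handle [ 0.0216  0.0662 -0.01  ] 1.255912236265816 scene rim [0.5411 0.0503 0.118 ]
plate [0.532 0.018 0.042] axis [0.2318 0.9728 0.    ] mark [0.5378 0.0424 0.042 ] [0.5382 0.0421 0.038 ] ang 1.3368517572644978
disc scene [ 0.5211 -0.0301  0.038 ] top [ 0.5197 -0.0357  0.038 ]
post [ 0.5362 -0.2798  0.185 ] [ 0.5388 -0.2727  0.185 ] (array([ 0.5357, -0.2803,  0.1794]), np.float64(0.0030359188312553877))
tip [ 0.4461 -0.2731  0.19  ] [ 0.4455 -0.2659  0.19  ]
punch [0.5201 0.3212 0.141 ] [0.5234 0.3266 0.141 ] [0.5213 0.322  0.072 ] [0.5247 0.3284 0.072 ]
drift collar [0.5203 0.2418 0.072 ] [0.5253 0.25   0.072 ]
rack [0.5569 0.3571 0.066 ]
rack [0.5532 0.2067 0.066 ]
rack [0.4831 0.2069 0.066 ]
rack [0.4869 0.3572 0.066 ]
```

```bash
python3 - <<'E'
from h import *
r=rot(1.256-np.pi/2)
bot.set_gripper(1.0,20)
x,y=.538,.0455
bot.goto([x,y,.19],r); print(bot.current_clock(),bot.current_joints())
bot.line_to([x,y,.080],max_speed=.15); print(bot.current_contact_force())
bot.set_gripper(0.5,20); print(bot.current_opening(),bot.current_grip_force(),bot.current_ee_pos())
bot.line_to([x,y,.25],max_speed=.15); print(bot.current_opening(),bot.current_contact_force(),bot.current_clock())
T=bot.read_camera("top");S=bot.read_camera("scene")
cv2.imwrite("pics/t1.png",T["pixels"]);cv2.imwrite("pics/s1.png",S["pixels"])
k=lambda I,x,y:cv2.resize(I[y:y+115,x:x+80],(400,575),interpolation=cv2.INTER_CUBIC)
cv2.imwrite("pics/c3.png",np.hstack([k(T["pixels"],220,170),k(S["pixels"],270,150)]))
E
```

```text
2.6667 [-1.38231887e-01  6.38521439e-02  1.68941988e+00  2.53390894e-04
  1.38839661e+00  1.75175413e-01]
[-0.26355099 -0.43494656  0.72164042]
0.633647711716466 19.994863265601452 [0.53842096 0.04537974 0.08035079]
0.6337804896138862 [-1.08688645 -0.27289626 -2.26354598] 5.4333
```

View pics/c3.png

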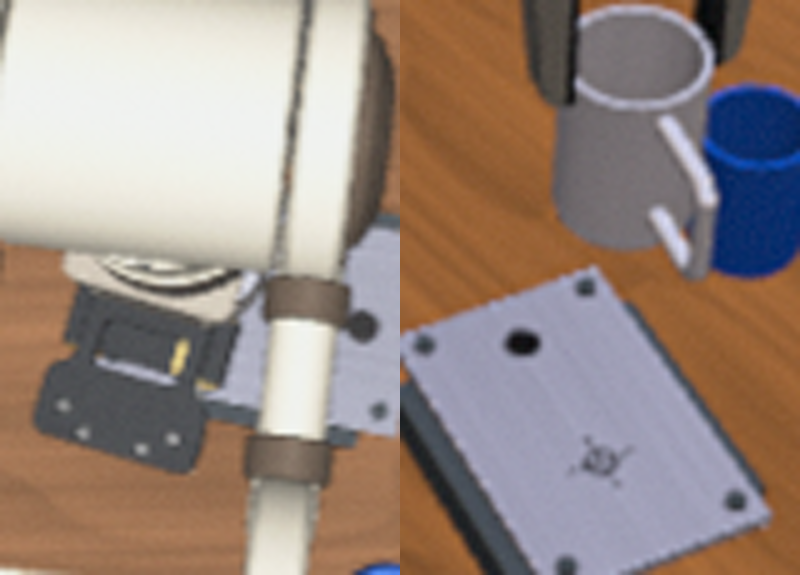

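c3 shows the grey mug held with its handle free; its rim centre is at scene (318.2,161.0). The mark is now uncovered at scene (309.8,241.8).

```bash
python3 - <<'E'
from h import *
np.set_printoptions(precision=4,suppress=True)
S=bot.read_camera("scene");T=bot.read_camera("top")
p=bot.current_ee_pos();print(p)
print("rim",on(S,(318.2,161.0),p[2]-.080+.118))
print("mark",on(S,(309.8,241.8),.038))
print("post",on(S,(224.2,121.8),.185),on(T,(396.6,220.6),.185),"tip",on(S,(256.8,106.6),.192),"mug0 top",on(T,(262.2,226.4),.118))
E
```

```text
[0.5376 0.0456 0.2491]
rim [0.5374 0.0516 0.2871]
mark [0.5401 0.0466 0.038 ]
post [ 0.5386 -0.2746  0.185 ] [ 0.5372 -0.2789  0.185 ] tip [ 0.4469 -0.2656  0.192 ] mug0 top [0.5378 0.0437 0.118 ]
```

```bash
cat >> h.py <<'E'
A=np.array([-.9963,.0865]);L=np.array([.0866,.9962]);POST=np.array([.5386,-.2746])
def tcp(out,zu,lat=.047,off=np.array([0,.006])): return [*(POST+out*A-lat*L-off),zu+.042]
E
python3 - <<'E'
from h import *
r=rot(1.484-np.pi/2)
bot.line_to([.45,-.05,.26],max_speed=.3)
bot.goto(tcp(.175,.215),r); 
bot.line_to(tcp(.175,.136),max_speed=.15)
bot.line_to(tcp(.135,.136),max_speed=.15);print(bot.current_clock(),bot.current_joints(),bot.current_ee_pos())
T=bot.read_camera("top");S=bot.read_camera("scene")
k=lambda I,x,y:cv2.resize(I[y:y+115,x:x+80],(400,575),interpolation=cv2.INTER_CUBIC)
cv2.imwrite("pics/c4.png",np.hstack([k(T["pixels"],360,190),k(S["pixels"],210,60)]))
E
```

```text
8.3833 [-9.05448134e-01 -7.47857506e-03  1.78479260e+00 -4.96753002e-04
  1.36348515e+00 -8.19487091e-01] [ 0.40018005 -0.31602616  0.17876414]
```

View pics/c4.png

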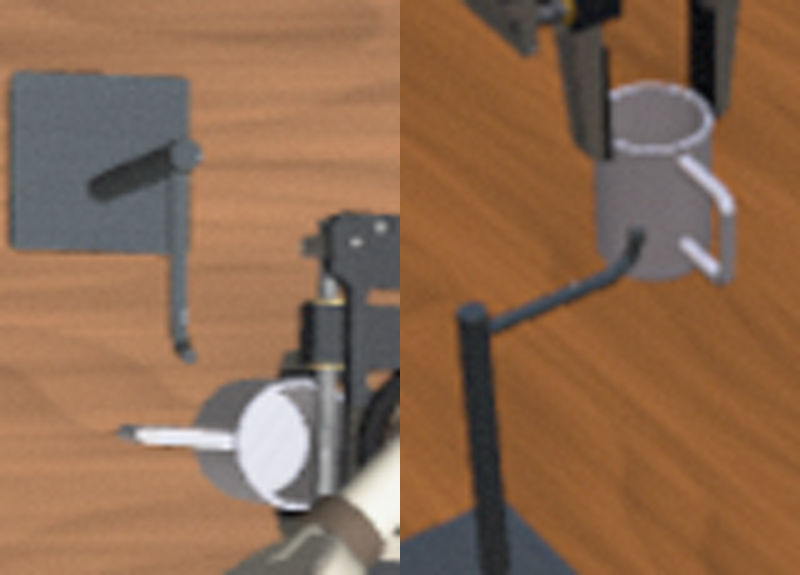

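c4: the hook tip, at top crop (188,355), lies in the middle of the handle's opening (about crop x 148 to 225). The mug is upright, so I slide on.

```bash
python3 - <<'E'
from h import *
bot.line_to(tcp(.05,.136),max_speed=.12);print(bot.current_contact_force(),bot.current_ee_pos())
for zu in(.12,.114,.111,.109,.107,.105):
    bot.line_to(tcp(.05,zu),max_speed=.08); f=bot.current_contact_force();print(zu,f)
    if f[2]>.3: break
bot.set_gripper(.62,3); print(bot.current_contact_force(),bot.current_opening())
for o in(.66,.7,.76,.85): bot.set_gripper(o,3);bot.hold(.1)
print(bot.current_clock(),bot.current_contact_force())
S=bot.read_camera("scene")
k=lambda I,x,y:cv2.resize(I[y:y+115,x:x+80],(400,575),interpolation=cv2.INTER_CUBIC)
cv2.imwrite("pics/c5.png",k(S["pixels"],200,70))
E
```

```text
[ 0.03261137  0.9533301  -1.7050796 ] [ 0.48418843 -0.32303021  0.17784775]
0.12 [ 0.28599306  0.28926582 -1.78899225]
0.114 [-0.20817866  0.21616007 -1.78223521]
0.111 [-0.53628302  0.2978935  -1.70227986]
0.109 [ 0.24989483 -0.62830434 -1.70175774]
0.107 [-0.34392644 -1.37841984  0.04310866]
0.105 [ 0.34575172 -1.47639367  1.67280702]
[ 0.77337682 -0.02703454 -1.14921875] 0.6345110957935578
12.7 [ 0.64628032  0.19133222 -0.38373387]
```

View pics/c5.png

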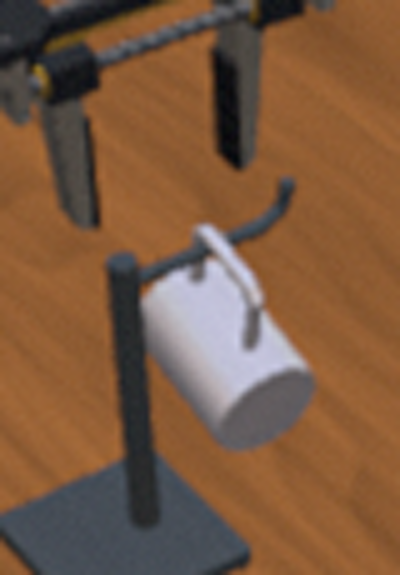

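c5 shows the mug hanging by its handle on the hook and clear of the fingers. Next is the punch.

```bash
python3 - <<'E'
from h import *
p=bot.current_ee_pos(); bot.set_gripper(1.0); bot.line_to([p[0],p[1],.30],max_speed=.25)
r=rot(0);x,y=.523,.325
bot.goto([.523,.05,.28],r)
bot.goto([x,y,.24],r); bot.set_gripper(.5,40)
bot.line_to([x,y,.087],max_speed=.15); print(bot.current_contact_force(),bot.current_clock())
bot.set_gripper(0.05,40); print(bot.current_opening(),bot.current_grip_force(),bot.current_contact_force(),bot.current_ee_pos())
bot.line_to([x,y,.20],max_speed=.15); print(bot.current_opening(),bot.current_contact_force(),bot.current_grip_force(),bot.current_clock())
bot.goto([.539,.0445,.17],r);bot.line_to([.539,.0445,.127],max_speed=.1)
print(bot.current_clock(),bot.current_ee_pos(),bot.current_contact_force())
S=bot.read_camera("scene")["pixels"];T=bot.read_camera("top")["pixels"]
k=lambda I,x,y,w,h,f:cv2.resize(I[y:y+h,x:x+w],(w*f,h*f),interpolation=cv2.INTER_CUBIC)
cv2.imwrite("pics/s6.png",S);cv2.imwrite("pics/c6.png",np.hstack([k(S,280,190,60,75,8),k(S,195,75,80,150,4)]))
E
```

```text
[-0.33952393 -0.88309861  0.13583268] 18.3583
0.16119869342938115 39.995900988578796 [-0.70575978  0.49473059  1.54702772] [0.52305229 0.32506556 0.08722777]
0.16568203581165603 [ 0.51053022  0.95350663 -1.88978691] 39.99369442462921 19.8333
21.5083 [0.5392087  0.04486946 0.12719834] [ 0.29155167  0.12997315 -1.27500521]
```

View pics/c6.png

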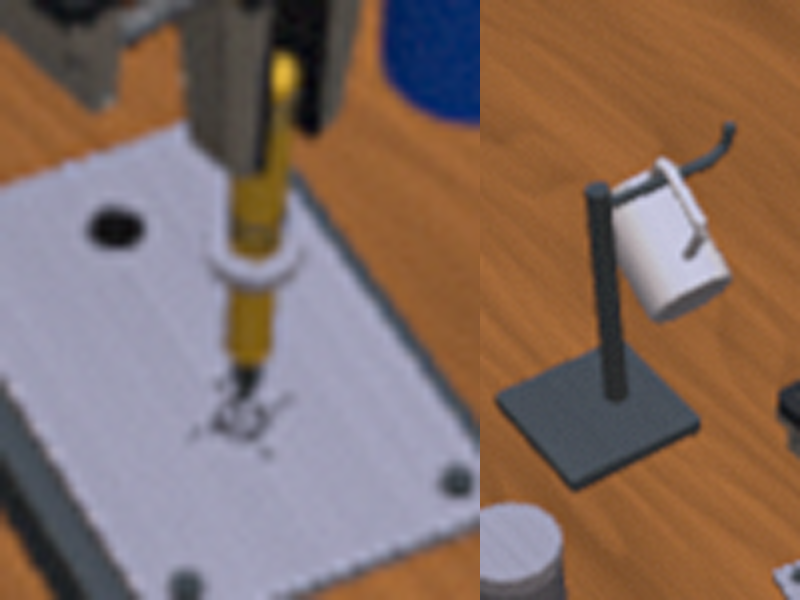

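```bash
python3 - <<'E'
from h import *
np.set_printoptions(precision=4,suppress=True)
S=bot.read_camera("scene")
x,y,z=bot.current_ee_pos();b=z-.081
print("tcp",x,y,z,"rot",Ro.from_rotvec(bot.current_tool_rot()).as_matrix()[:,2])
for n,h,q in(("point",0,(309.8,238.9)),("collar",.063,(311.3,221.4)),("top",.135,(315.3,198.6))):
    print(n,q,"expected",px(S,[x,y,b+h]),"world",on(S,q,b+h)-[x,y,0])
m=on(S,(309.8,241.8),.038);print("mark",m-[x,y,0])
# fit full-height lean using brass mask
I=cv2.imread("pics/s6.png")[190:250,280:340];hsv=cv2.cvtColor(I,cv2.COLOR_BGR2HSV)
M=((hsv[...,0]>15)&(hsv[...,0]<35)&(hsv[...,1]>150)).astype(np.uint8)
for r in range(60):
    c=np.where(M[r])[0]
    if len(c) and r%3==0: print(r+190,c.min()+280,c.max()+280,len(c))
E
```

```text
tcp 0.5397660279193113 0.04450078341552878 0.12800221228243808 rot [ 0.0018 -0.0002 -1.    ]
point (309.8, 238.9) expected [309.4721 238.6637] world [-0.0001  0.001   0.047 ]
collar (311.3, 221.4) expected [310.7257 220.2129] world [0.0013 0.0034 0.11  ]
top (315.3, 198.6) expected [312.2848 197.2671] world [-0.0023  0.0068  0.182 ]
mark [0.0003 0.0021 0.038 ]
196 314 314 1
199 314 317 4
202 314 315 2
205 315 316 2
208 313 316 4
211 313 315 3
214 310 314 5
217 310 314 5
220 310 313 4
229 309 313 5
232 309 313 5
235 310 311 2
```

c6 shows the point at scene (309.8,238.9), over the mark within about 1 mm. The punch leans about 0.045 rad, which is within limits. The mug still hangs, so I press down in steps.

```bash
python3 - <<'E'
from h import *
np.set_printoptions(precision=3,suppress=True)
F=lambda:np.mean([(bot.hold(.05),bot.current_contact_force())[1] for _ in range(6)],0)
x,y=.539,.0452
bot.line_to([x,y,.126],max_speed=.05);f0=F();print("free",f0,bot.current_ee_pos())
for z in(.121,.119,.117,.115,.1135,.112,.111,.110,.109):
    bot.line_to([x,y,z],max_speed=.03);d=F()-f0;print(z,bot.current_ee_pos(),d)
    if d[2]>4.7: break
print(bot.current_clock(),bot.current_grip_force(),bot.current_opening())
S=bot.read_camera("scene")["pixels"]
k=lambda I,x,y,w,h,f:cv2.resize(I[y:y+h,x:x+w],(w*f,h*f),interpolation=cv2.INTER_CUBIC)
cv2.imwrite("pics/c7.png",np.hstack([k(S,280,190,60,75,8),k(S,195,75,80,150,4)]))
E
```

```text
free [-0.13  -0.129 -1.236] [0.539 0.045 0.126]
0.121 [0.539 0.045 0.121] [0.273 0.237 0.097]
0.119 [0.539 0.045 0.119] [0.468 0.306 1.017]
0.117 [0.539 0.045 0.117] [ 0.297 -0.077  2.51 ]
0.115 [0.539 0.045 0.115] [0.215 0.105 3.39 ]
0.1135 [0.539 0.045 0.114] [0.408 0.196 4.178]
0.112 [0.539 0.045 0.112] [0.179 0.224 5.099]
25.575 40.000160336494446 0.16494449411493334
```

View pics/c7.png

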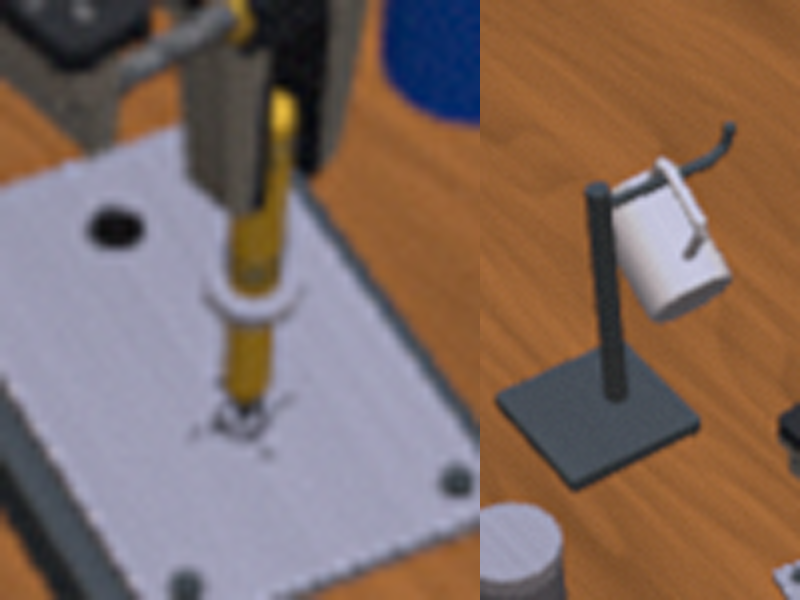

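c7 shows the point inside the scribed circle, at about crop (246,414) against the centre at (241,420), roughly 2 mm off. The force is 5.1 N, which puts the tip about 7 mm in. The mug still hangs, so I'm handing in.

```bash
python3 -c "
from h import *
bot.hold(.3);print(bot.current_contact_force(),bot.current_clock());print(bot.job_done())"
```

```text
[0.68685529 0.33132308 3.09325799] 25.925
the job is handed in; nothing more can be done
None
```

Job handed in at about 26 s: the mug hangs on the hook, and the gripped punch is pressed about 7 mm in (half way) with its point inside the scribed circle, by force reading and image; the judge gave no verdict back.

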